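# Open the bench safe for spare headlamp bulbs

## Task

Open the combination safe on the bench: turn the dial right (clockwise) to the 1st mark right of the red zero mark and pause there a moment, turn it left to the 2nd mark left of zero and pause again, then turn it right until you feel it come up against its stop, somewhere between the 3rd and 6th marks; press it lightly there for a moment, never hard. Let go of the dial where it stopped, then slide the blue cover by its black grip fully away from the dial, without wrenching at it if it is locked. Leave everything else on the bench where it is.

Things in the scene. Friction and masses are not known exactly. Their poses are not given: they have to be found in the camera images.
- safe: grey steel box fixed to the bench, 200 (x) by 380 mm (y from -200 to 180), top decks 90 mm high; origin on the bench, x axis away from the robot at yaw 0, y to its left. Dial on the right deck, vertical axis at (0, -115) mm; the blue cover shuts the bulb well (y -47 to 69 mm) and slides left over the left deck. Rails 12 mm high at x = +-96 mm, y -80 to 180 mm. A lens stands on the right deck
- dial_grip (a point): on the dial's axis, middle of its grip, 114.5 mm above the bench: an upright aluminium bar 60 mm long (x), 14 mm wide (y), 30 mm high (15 mm above and below this point) on a black disc 80 mm across whose top is 15 mm below this point. A white line on the bar and the disc's +x side is the pointer. x axis: the pointer's direction, z up
- dial_zero (a point): a point on the red zero mark of the scale around the dial (the mark runs 43 to 57 mm from its axis), 50 mm from its axis in the safe's +x direction, on the deck (90 mm above the bench). White marks follow every 10 degrees to both sides, 6 each
- dial (a joint): pointer's angle from the red zero mark, rad, left (anticlockwise from above) positive; one mark 0.1745: 1st right -0.175, 2nd left 0.349. Travel 0.95 left. Friction 0.06 N m, stays where left. The hidden stop to the right is at another angle each time, -0.53 to -1.04; it gives on a spring of 12 N m/rad. The cover is free only from 0.03 rad short of the stop's first touch to 0.06 rad into it
- stop_post: the sprung stop hidden inside the safe, 30 mm from the dial's axis; origin on the dial's axis at deck height. 1 N on it is 0.03 N m on the dial. It is damaged over 18 N (0.54 N m)
- cover_grip (a point): middle of the black bar grip on the blue sliding cover: 60 mm long (safe's x), 14 mm wide (safe's y), 30 mm high (15 mm above and below this point), standing on the cover whose top is 15 mm below; 112 mm above the bench. Cover plate 178 by 130 mm, 6 mm thick, in which the grip stands 20 mm left of the middle
- cover (a joint): how far the cover has slid along the safe's +y (left, away from the dial), m: 0 shut, 0.10 fully open. It slides with about 4 N friction; while the lock is shut it is held after 1 to 2 mm of play
- lens: small glass lens, 32 mm across, 16 mm high, flat side down, standing on the safe's dial deck near its far right corner; origin under it
- screwdriver: screwdriver with yellow handle, 200 mm long, lying on the bench
- tape: orange roll of tape, 90 mm across, 30 mm high, lying flat on the bench
- cleaner: green bottle, 56 mm across, 130 mm high, on the bench
- reflector: aluminium lamp reflector, a bowl 120 mm across, 55 mm high, on the bench
- pot: white jar with blue lid, 60 mm across, 70 mm high, on the bench
- wrench: steel wrench, 160 mm long, lying on the bench
- bolt_pin: pin on an arm under the cover, held by the lock's cam inside the safe until the dial stands at its stop; origin 100 mm to the safe's -y from the middle of the shut cover, at deck height. It bends over 20 N

How it is judged (in metres and radians):
On the way, in this order (a step that is already met when the one before it is completed fails the run):
1. the dial rests at the 1st mark right of zero (within 0.065 rad) (value of joint dial between -0.2395 and -0.1095 rad and velocity of joint dial between -0.15 and 0.15 rad/s), for 0.2 s.
2. then the dial rests at the 2nd mark left of zero (within 0.065 rad) (value of joint dial between 0.284 and 0.414 rad and velocity of joint dial between -0.15 and 0.15 rad/s), for 0.2 s.
3. then the dial is turned right up against its stop and pressed there with more than 2 N on the stop (contact force between stop_post and anything else above 2 N and value of joint dial below -0.45 rad), for 0.1 s.
At the end, for the whole second after the job is handed in: the blue cover stands slid open by more than 88 mm of its 100 mm and at rest, with the dial still at its stop (right of -0.45 rad) (value of joint cover above 0.088 m and velocity of joint cover between -0.01 and 0.01 m/s and value of joint dial below -0.45 rad); the robot touches nothing.
It fails at once if the dial is forced against its stop with more than 18 N on the stop (0.54 N m on the dial) (contact force between stop_post and anything else above 18 N).
It fails at once if the cover is wrenched at while locked: more than 20 N on the bolt pin (contact force between bolt_pin and anything else above 20 N).
It fails at once if something else on the bench is shifted by more than 25 mm (distance of any of lens, screwdriver, tape, cleaner, reflector, pot, wrench from where it was at the start of the episode above 0.025 m).
It also fails if it takes over 72 s, if anything falls off the work surface, if the arm or the gripper's body presses on something with over 40 N, if the wrist force passes 120 N, or if a joint passes its speed limit or range.

## Robot

A 7-joint arm with a two-finger parallel gripper is mounted at the origin on the work surface. World frame = base frame: x ahead of the robot, y to its left, z up, the work surface at z = 0. Lengths are in m, angles in degrees, forces in N, time in s.
With the tool pointing down it reaches from about 0.4 to 0.9 m from the base axis. Payload 5.5 kg.
Tool frame: the origin (TCP) lies on the mounting face of the last link; the fingertips stand 173 mm ahead of it and the grasp point (between the pads) lies bot.grip_depth ahead of it (bot.grip_depth is the distance from the TCP to the grasp point, in m); z points along the fingers, y is the line along which they close (so a half turn about z gives the same grasp; the last joint's range is limited). The gripper opens to 85 mm and grips with 20 to 120 N. Pads are 22 mm wide; open, the fingers measure 114 mm over their backs; the gripper's body (76 mm by 85 mm) begins 54 mm behind the grasp point. The pads swing forward as they close: fully open they stand 13 mm farther back than shut.
Start: joints at [89.565, 28.699, -24.465, 88.831, 12.651, 65.22, -12.049], TCP at [0.174, -0.626, 0.405] pointing down, gripper open.
Joint ranges: [-164.97, 164.97], [-17.58, 116.51], [-87.97, 89.64], [11.32, 138.91], [-80.73, 260.73], [10.89, 115.49], [-147.41, 147.41]. Speed limits (degrees/s): [147.25, 147.25, 180, 180, 180, 180, 180].

## Interface

Orientations are given as a 3x3 rotation matrix whose columns are the frame's x, y, z axes.
In Python, from rig import bot gives the robot as it stands. The module is installed in compiled form; this text tells all that it offers.
- The arm moves only by the tool jog_arm, never from a script. Its argument "deltas" is a list that holds one entry, the list of rows, each a list of 5 numbers: the finger opening in m, from 0 to 0.0854, then the shift along the tool's x, y, z in m, then the turn about the tool's z in rad. A call has 1 to 5 rows; each row shifts and turns the commanded pose from where the row before left it, along the tool's axes as they then stand; what a row does not reach is not made up. A row lasts 1/12 s, in which the tool goes at most 41.7 mm and 7.16 degrees, less where a joint would pass 70% of its speed; a pose out of reach is approached as far as the arm can. A call is refused whole if a number of a shift passes 0.0417 or a number of a turn 0.125, either way. A call with a gripper value outside its range is refused whole. The fingers move at their own pace and stop on an object; the grip force is fixed at half the most. Time passes only in rows, so rows that do not move let the fingers close. It gives the time, the measured TCP pose, the force, the opening and the grip force at its end, in the units of the state.
- bot.get_obs(): the state, without advancing time (a new reading comes with each control period).
- bot.snapshot(name): name is "scene" or "top" or "wrist"; returns a dict with "image" (384x512x3 uint8, blue, green, red), "intrinsics" (3x3 intrinsics, pixels), "k1" (the pictures are not rectified: a ray, as slopes to the right and down, at radius r is drawn at 1 + k1 r^2 times it, then the intrinsics apply), "R" (3x3) and "t" (3): a world point X has camera coordinates R X + t; the wrist camera has in their place "mount" (4x4, takes a point from camera to tool coordinates, whose origin is the TCP and whose axes are the flange's). Camera axes: x right, y down, z forward; pixel columns grow to the right and rows downward; lengths in m; the calibration is good to about 2 mm. A picture is of the moment at which its call begins: read the wrist's pose just before it. There is no depth.
- bot.close_job(): hands the job in; it is judged then, once.
Trained networks look in a picture, given as the dict that the camera call returned (one of the last four; its "shot" number tells which), for a name from the list of things; names that differ only in an ending like _2 or _b are one class to them, and where a whole thing is asked for, a point or a joint stands for the part that bears it (a point fixed in the world has none). Each returns a list of dicts, best first, with "score" (0 to 1); they miss things now and then, are a little off and sometimes report something else, mostly with a low value. They report only what shows in the picture. A call takes as long as a camera call.
- bot.outline_of(picture, query): "pixels" (384x512 bool, what is visible of it) and "position" ([column, row] in pixels, amid what is visible of it).
The state is a dict: "time_s": time; "joint_pos": joint angles; "qvel": joint speeds; "tau": joint torques, N m; "ee_pos": TCP position; "ee_rot": TCP orientation; "contact_force": force on the tool from outside, world axes, zero at the start; "ft_torque": the same for the moment, N m; "grip_width": finger opening in m; "grip_force": force on a finger pad.
Only numpy, scipy, OpenCV 4.12 (cv2) and the standard library are available. Lean on these libraries where they do the work, as an engineer would, in place of code of your own. Each camera call takes 0.05 s, during which the arm holds its last target. There are 200 camera calls.

## Working session

There is one attempt and no reset: what is moved stays moved. The work goes in short steps, Python scripts to look and compute and a tool call to move; the robot and the scene stay as the last step left them, time stands still between calls to the robot, and variables do not carry over. Pictures are saved under pics/ and viewed, at most 10 in all, crops included, and the job is handed in when it is done.

Besides the shell and the picture viewer there is one more tool, called after ">>>" by a JSON object that holds its "name" and its "arguments". jog_arm: Moves the arm, as the interface text tells. Its arguments: {"type":"object","properties":{"deltas":{"type":"array","items":{"type":"array","items":{"type":"array","items":{"type":"number"}}}}},"required":["deltas"]}

```bash
mkdir -p pics; cat > h.py <<'E'
import numpy as np, cv2
from rig import bot
def ray(p,uv,obs=None):
    K=p["intrinsics"]; d=np.array([(uv[0]-K[0][2])/K[0][0],(uv[1]-K[1][2])/K[1][1]])
    s=d.copy()
    for _ in range(20): s=d/(1+p["k1"]*(s@s))
    r=np.array([s[0],s[1],1.])
    if "R" in p and p["R"] is not None:
        R=np.array(p["R"]);return -R.T@np.array(p["t"]),R.T@r
    M=np.array(p["mount"]);Rt=np.array(obs["ee_rot"])
    return Rt@M[:3,3]+np.array(obs["ee_pos"]),Rt@M[:3,:3]@r
def hit(p,uv,z,obs=None):
    c,d=ray(p,uv,obs); return c+d*(z-c[2])/d[2]
E
python3 - <<'E'
from h import *
o=bot.get_obs();print({k:np.round(v,3).tolist() for k,v in o.items()},bot.grip_depth)
for n in ["top","scene"]:
    p=bot.snapshot(n);cv2.imwrite(f"pics/{n}.png",p["image"])
    for q,z in [("dial_grip",.1145),("cover_grip",.112),("lens",.098),("safe",.09),("cover",.097),("dial",.1),("cleaner",.06),("dial_zero",.09)]:
        try:
            for r in bot.outline_of(p,q)[:1]:
                print(n,q,r["score"],np.round(r["position"],1),np.round(hit(p,r["position"],z),3),r["pixels"].sum())
        except Exception as e: print(q,e)
im=np.hstack([cv2.imread("pics/top.png"),cv2.imread("pics/scene.png")]);cv2.imwrite("pics/both.png",cv2.resize(im,(800,300)))
E
```

```text
{'time_s': 0.0, 'joint_pos': [89.565, 28.754, -24.452, 88.892, 12.651, 65.219, -12.048], 'qvel': [0.009, 0.053, 0.042, 0.054, 0.014, -0.062, -0.161], 'tau': [0.001, -56.952, -5.815, -28.094, 0.011, 0.012, -0.0], 'ee_pos': [0.174, -0.626, 0.404], 'ee_rot': [[0.964, 0.268, -0.0], [0.268, -0.964, 0.002], [0.0, -0.002, -1.0]], 'contact_force': [-0.913, -0.536, 0.051], 'ft_torque': [-0.009, -0.02, 0.063], 'grip_force': 0.0, 'grip_width': 0.085} 0.1547
top dial_grip 0.74 [394.9 193.7] [ 0.522 -0.441  0.115] 1141
top cover_grip 0.61 [236.3 194.8] [0.56  0.03  0.112] 2538
top lens 0.6 [299.2 169.6] [ 0.624 -0.165  0.098] 68
top safe 0.7 [247.3 193.6] [ 0.566 -0.003  0.09 ] 8851
top cover 0.77 [241.4 190.8] [0.574 0.014 0.097] 2539
top dial 0.97 [281.3 193.9] [ 0.554 -0.103  0.1  ] 571
top cleaner 0.91 [118.7 188.8] [0.622 0.398 0.06 ] 397
top dial_zero 0.94 [244.3 196.8] [0.557 0.007 0.09 ] 8924
scene dial_grip 0.8 [219.5 196.5] [ 0.562 -0.106  0.115] 433
scene cover_grip 0.79 [261.1 196.6] [0.591 0.011 0.112] 1786
scene safe 0.74 [260.6 196.7] [0.569 0.017 0.09 ] 1761
scene cover 0.96 [262.  194.9] [0.57  0.021 0.097] 1740
scene dial 0.98 [219.2 197.4] [ 0.551 -0.105  0.1  ] 494
scene cleaner 0.57 [380.4 199.6] [0.648 0.383 0.06 ] 564
scene dial_zero 0.74 [254.1 209.9] [ 0.617 -0.018  0.09 ] 8727
```

View pics/top.png

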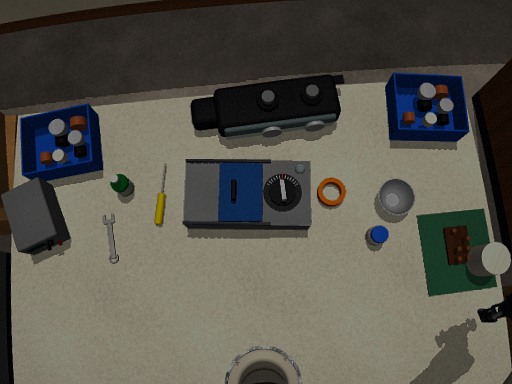

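View pics/scene.png

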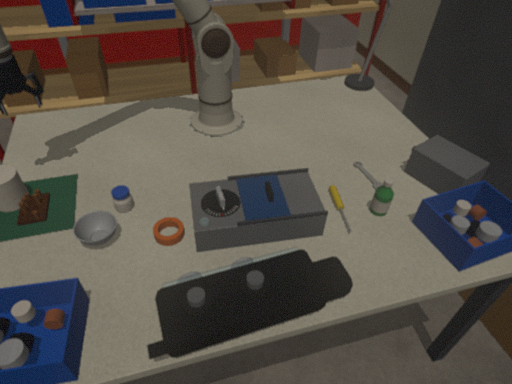

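The top view shows the safe at about columns 185–310, rows 160–228. The dial is near (283,192), the cover grip near (234,190) and the lens near (300,169). I'll move over the dial for a wrist look.

>>> {"name": "jog_arm", "arguments": {"deltas": [[[0.085,0.03,-0.025,0,0],[0.085,0.03,-0.025,0,0],[0.085,0.03,-0.025,0,0],[0.085,0.03,-0.025,0,0],[0.085,0.03,-0.025,0,0]]]}}

```text
time_s: 1.32
ee_pos: [0.2858, -0.4641, 0.4049]
ee_rot: [[0.964, 0.267, 0.0], [0.267, -0.964, -0.0], [0.0, 0.0, -1.0]]
contact_force: [0.9, -0.9, 0.7]
grip_width: 0.0852
grip_force: 0.0
```

>>> {"name": "jog_arm", "arguments": {"deltas": [[[0.085,0.03,-0.025,0,0],[0.085,0.03,-0.025,0,0],[0.085,0.03,-0.025,0,0],[0.085,0.03,-0.025,0,0],[0.085,0.03,-0.025,0,0]]]}}

```text
time_s: 1.73
ee_pos: [0.3968, -0.3034, 0.4051]
ee_rot: [[0.964, 0.267, 0.0], [0.267, -0.964, -0.001], [0.0, 0.001, -1.0]]
contact_force: [0.6, -0.1, 0.4]
grip_width: 0.085
grip_force: 0.0
```

>>> {"name": "jog_arm", "arguments": {"deltas": [[[0.085,0.03,-0.025,0,0],[0.085,0.03,-0.025,0,0],[0.085,0.03,-0.025,0,0],[0.085,0,0,0,0.12],[0.085,0,0,0,0.12]]]}}

```text
time_s: 2.15
ee_pos: [0.4643, -0.2056, 0.4051]
ee_rot: [[0.999, 0.032, 0.001], [0.032, -0.999, 0.001], [0.001, -0.001, -1.0]]
contact_force: [-0.2, -0.3, 0.6]
grip_width: 0.085
grip_force: 0.0
```

```bash
python3 - <<'E'
from h import *
o=bot.get_obs();print({k:np.round(o[k],3).tolist() for k in ["time_s","ee_pos","ee_rot","joint_pos"]})
p=bot.snapshot("wrist");print(np.round(p["mount"],3).tolist(),p["intrinsics"],p["k1"])
cv2.imwrite("pics/w1.png",p["image"])
E
```

```text
{'time_s': 2.15, 'ee_pos': [0.464, -0.206, 0.405], 'ee_rot': [[0.999, 0.032, 0.001], [0.032, -0.999, 0.001], [0.001, -0.001, -1.0]], 'joint_pos': [52.345, 15.499, -36.658, 108.706, 10.648, 59.126, -76.975]}
[[-0.001, -0.953, -0.304, 0.078], [1.0, -0.0, -0.001, 0.0], [0.001, -0.304, 0.953, 0.031], [0.0, 0.0, 0.0, 1.0]] [[289.46817082   0.         258.85768078]
 [  0.         289.46817082 192.66138277]
 [  0.           0.           1.        ]] 0.012604109946257951
```

View pics/w1.png

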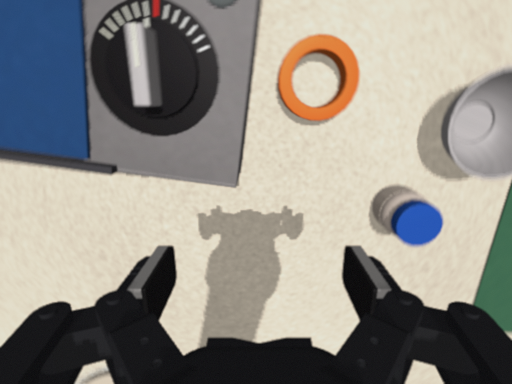

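The wrist view shows the dial centred near (153,68), the red zero mark at (156,5), the bar's far end at (136,25), the tape at (318,78) and the safe's near right corner at (238,186). I'll centre over the dial next.

>>> {"name": "jog_arm", "arguments": {"deltas": [[[0.085,0.03,-0.03,0,0.03],[0.085,0.03,-0.03,0,0],[0.085,0,-0.03,0,0],[0.085,0,0,0,0],[0.085,0,0,0,0]]]}}

```text
time_s: 2.62
ee_pos: [0.5209, -0.117, 0.4048]
ee_rot: [[1.0, 0.007, -0.0], [0.007, -1.0, 0.0], [-0.0, -0.0, -1.0]]
contact_force: [0.3, -0.3, 1.0]
grip_width: 0.085
grip_force: 0.0
```

```bash
python3 - <<'E'
from h import *
o=bot.get_obs();print({k:np.round(o[k],4).tolist() for k in ["time_s","ee_pos","ee_rot","joint_pos"]})
p=bot.snapshot("wrist");im=p["image"]
cv2.imwrite("pics/w2.png",im)
hsv=cv2.cvtColor(im,cv2.COLOR_BGR2HSV)
m=((hsv[...,0]<8)|(hsv[...,0]>172))&(hsv[...,1]>150)&(hsv[...,2]>60)
n,l,s,c=cv2.connectedComponentsWithStats(m.astype('uint8'))
for i in range(1,n):
    if s[i,4]>15: print("red",s[i],c[i],np.round(hit(p,c[i],.09,o),4))
for q,z in [("dial",.1),("lens",.09),("cover",.097),("cover_grip",.127),("dial_grip",.1295)]:
    for r in bot.outline_of(p,q)[:1]:
        ys,xs=np.nonzero(r["pixels"]);print(q,r["score"],np.round(r["position"]),xs.min(),xs.max(),ys.min(),ys.max(),np.round(hit(p,r["position"],z,o),4))
E
```

```text
{'time_s': 2.6167, 'ee_pos': [0.5209, -0.117, 0.4048], 'ee_rot': [[1.0, 0.0073, -0.0], [0.0073, -1.0, 0.0005], [-0.0, -0.0005, -1.0]], 'joint_pos': [41.5638, 18.8771, -38.4245, 105.2302, 13.3334, 60.454, -91.5782]}
red [252  75   5  16  68] [254.05882353  82.55882353] [ 0.6138 -0.1116  0.09  ]
dial 0.6 [248. 138.] 205 291 94 180 [ 0.5643 -0.1062  0.1   ]
lens 0.98 [315.  63.] 298 334 42 80 [ 0.6305 -0.1661  0.09  ]
cover 0.76 [113. 112.] 29 188 7 218 [0.587  0.0177 0.097 ]
dial_grip 0.36 [112. 109.] 31 188 7 218 [0.5908 0.003  0.1295]
```

View pics/w2.png

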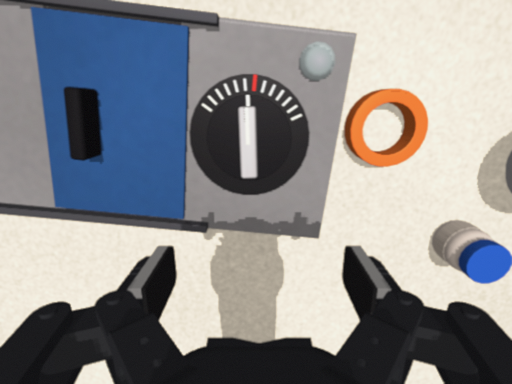

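```bash
python3 - <<'E'
from h import *
o=bot.get_obs();p=bot.snapshot("wrist");im=p["image"]
H=lambda u,v,z:hit(p,(u,v),z,o)
P={"far right":H(354,35,.09),"near right":H(320,237,.09),"red":H(254.1,82.6,.09)}
for k,v in P.items(): print(k,np.round(v,4))
d=P["far right"]-P["near right"];print("len",np.hypot(*d[:2]),"yaw edge",np.degrees(np.arctan2(d[1],d[0])))
# ring: dark pixels fit
g=cv2.cvtColor(im,cv2.COLOR_BGR2GRAY);m=np.zeros_like(g);m[60:210,190:312]=(g[60:210,190:312]<55)
m=cv2.morphologyEx(m,cv2.MORPH_OPEN,np.ones((3,3)))
n,l,s,c=cv2.connectedComponentsWithStats(m);
i=1+np.argmax(s[1:,4]);print(s[i])
cs,_=cv2.findContours((l==i).astype('uint8'),0,1);hull=cv2.convexHull(max(cs,key=len))[:,0]
W=np.array([H(u,v,.09)[:2] for u,v in hull])
from scipy.optimize import least_squares
f=least_squares(lambda q:np.hypot(W[:,0]-q[0],W[:,1]-q[1])-q[2],[.56,-.11,.057],loss="soft_l1",f_scale=.001)
print("axis",f.x,"res",np.abs(f.fun).max());e=P["red"][:2]-f.x[:2];print("red dist",np.hypot(*e),"yaw",np.degrees(np.arctan2(e[1],e[0])))
# bar top
b=np.zeros_like(g);b[95:185,230:268]=(g[95:185,230:268]>140);cs,_=cv2.findContours(b,0,1)
for cc in sorted(cs,key=cv2.contourArea)[-2:]:
    r=cv2.minAreaRect(cc);B=cv2.boxPoints(r);Q=np.array([H(u,v,.1295) for u,v in B])[:,:2]
    print(r,"centre",Q.mean(0),"sides",np.linalg.norm(Q[1]-Q[0]),np.linalg.norm(Q[2]-Q[1]))
    a=Q[1]-Q[0] if np.linalg.norm(Q[1]-Q[0])>np.linalg.norm(Q[2]-Q[1]) else Q[2]-Q[1];print("bar yaw",np.degrees(np.arctan2(a[1],a[0])))
# cover grip
b=np.zeros_like(g);b[75:170,55:110]=(hsv:=cv2.cvtColor(im,cv2.COLOR_BGR2HSV))[75:170,55:110,2]<45
cs,_=cv2.findContours(b,0,1);cc=max(cs,key=cv2.contourArea);r=cv2.minAreaRect(cc);print("covgrip",r,cv2.boundingRect(cc),H(*r[0],.112))
# predicted
a=np.radians(-4.2)
E
```

```text
far right [ 0.6515 -0.2038  0.09  ]
near right [ 0.4568 -0.1865  0.09  ]
red [ 0.6131 -0.1163  0.09  ]
len 0.19550024568491078 yaw edge -5.0901680280519725
[ 190   94  113  100 7343]
axis [ 0.56121285 -0.10638836  0.05523822] res 0.012630843036241977
red dist 0.052826848156425264 yaw -10.854831625790432
((241.7322998046875, 135.68153381347656), (81.42999267578125, 16.585535049438477), 86.8201675415039) centre [ 0.56825847 -0.10639831] sides 0.013256660891252776 0.06694530585211428
bar yaw -177.43222270522537
covgrip ((77.46342468261719, 123.17073059082031), (72.0013656616211, 32.025142669677734), 83.6598129272461) (58, 89, 38, 71) [0.57856717 0.03848478 0.112     ]
```

```bash
python3 - <<'E'
from h import *
from scipy.optimize import least_squares
o=bot.get_obs();p=bot.snapshot("wrist");im=p["image"];print(np.round(o["ee_pos"],4),np.round(o["qvel"],2).max())
H=lambda u,v,z:hit(p,(u,v),z,o)
cv2.imwrite("pics/w3.png",cv2.resize(im[0:250,0:380],None,fx=2,fy=2,interpolation=cv2.INTER_CUBIC))
hsv=cv2.cvtColor(im,cv2.COLOR_BGR2HSV);h,s,v=cv2.split(hsv)
red=((h<8)|(h>172))&(s>150)&(v>60)
wh=(v>150)&(s<60)
pts=[]
for nm,m in [("r",red),("w",wh)]:
    m=m.astype('uint8').copy();m[:, :185]=0;m[:,312:]=0;m[:60]=0;m[200:]=0
    n,l,st,c=cv2.connectedComponentsWithStats(m)
    for i in range(1,n):
        if st[i,4]>12: 
            w=H(*c[i],.09);print(nm,st[i].tolist(),np.round(c[i],1),np.round(w[:2],4))
            if 18<st[i,4]<110: pts.append(w[:2])
P=np.array(pts)
f=least_squares(lambda q:np.hypot(P[:,0]-q[0],P[:,1]-q[1])-.05,[.563,-.106],loss="soft_l1",f_scale=.002)
print("axis",f.x,f.fun.round(4));d=P-f.x;print(np.degrees(np.arctan2(d[:,1],d[:,0])).round(1))
E
```

```text
[ 0.5204 -0.1203  0.4047] 0.04
r [247, 74, 5, 17, 67] [248.8  81.6] [ 0.6141 -0.1112]
w [185, 60, 127, 129, 3685] [258.   93.6] [ 0.6037 -0.1195]
w [299, 60, 13, 13, 129] [306.2  65. ] [ 0.6278 -0.163 ]
w [228, 79, 6, 13, 40] [230.2  85.3] [ 0.6109 -0.094 ]
w [238, 78, 4, 12, 41] [239.3  83.8] [ 0.6122 -0.1025]
w [255, 80, 6, 12, 40] [257.8  85.4] [ 0.6108 -0.1194]
w [218, 83, 8, 12, 41] [221.4  88.5] [ 0.6082 -0.0859]
w [263, 84, 8, 11, 39] [266.6  88.7] [ 0.608  -0.1275]
w [210, 88, 8, 11, 37] [213.5  93.2] [ 0.6041 -0.0783]
w [271, 89, 8, 11, 40] [274.4  93.8] [ 0.6035 -0.1347]
w [202, 95, 10, 10, 42] [206.7  99.7] [ 0.5984 -0.0718]
w [233, 94, 19, 83, 1179] [242.2 139. ] [ 0.5621 -0.1041]
w [277, 96, 10, 9, 40] [281.1  99.9] [ 0.5981 -0.1411]
w [197, 103, 10, 8, 35] [201.2 106.7] [ 0.5922 -0.0663]
w [282, 104, 11, 8, 39] [286.7 107.5] [ 0.5913 -0.1465]
w [286, 113, 11, 6, 34] [291.  115.5] [ 0.584  -0.1508]
w [198, 177, 7, 6, 19] [200.3 180. ] [ 0.5209 -0.0608]
w [282, 187, 20, 13, 84] [290.1 192.8] [ 0.5072 -0.1523]
w [267, 193, 8, 5, 15] [271.3 195.3] [ 0.5044 -0.133 ]
axis [ 0.56221949 -0.10611529] [ 0.0021  0.0002  0.0001  0.0004  0.0002  0.0005  0.0002  0.0002 -0.0001
  0.0001 -0.0001 -0.0002 -0.0003  0.0113  0.0218]
[  -5.6   13.9    4.2  -15.3   23.7  -25.1   33.6  -34.7   43.5  -44.3
   53.1  -54.2  -64.   132.4 -140. ]
```

View pics/w3.png

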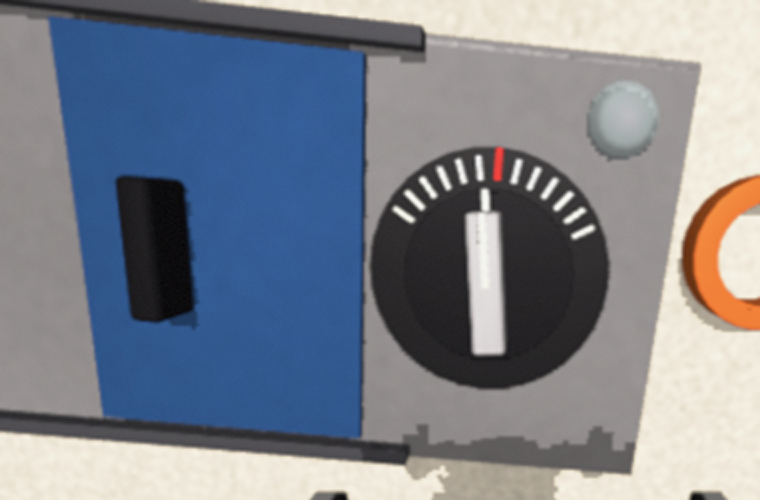

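The close-up shows the red mark at (499,164), all the white marks, and the pointer about 0.6 mark left of zero. The cover grip is near (155,248) and the lens at (622,118). The mark fit gives the axis at (0.562,-0.106) and a safe yaw of -5.5°, with about 0.3 mm residuals. I'll approach the dial now.

>>> {"name": "jog_arm", "arguments": {"deltas": [[[0.06,0.021,-0.007,0,-0.02],[0.06,0.021,-0.007,0,0],[0.06,0,0,0.03,0],[0.06,0,0,0.03,0],[0.06,0,0,0,0]]]}}

```text
time_s: 3.43
ee_pos: [0.5602, -0.105, 0.3394]
ee_rot: [[1.0, 0.021, -0.009], [0.021, -1.0, 0.002], [-0.009, -0.002, -1.0]]
contact_force: [-1.3, -0.7, -0.2]
grip_width: 0.0597
grip_force: 0.0
```

>>> {"name": "jog_arm", "arguments": {"deltas": [[[0.06,0,0,0,0],[0.06,0,0,0,0],[0.06,0,0,0,0]]]}}

```text
time_s: 3.68
ee_pos: [0.5633, -0.1047, 0.3467]
ee_rot: [[1.0, 0.02, 0.003], [0.02, -1.0, -0.001], [0.003, 0.001, -1.0]]
contact_force: [0.3, 0.6, -0.4]
grip_width: 0.0601
grip_force: 0.0
```

```bash
python3 - <<'E'
from h import *
o=bot.get_obs();p=bot.snapshot("wrist");im=p["image"];print(np.round(o["ee_pos"],4),np.round(o["ee_rot"],4)[:2,0],o["joint_pos"])
H=lambda u,v,z:hit(p,(u,v),z,o)
hsv=cv2.cvtColor(im,cv2.COLOR_BGR2HSV);h,s,v=cv2.split(hsv)
wh=((v>150)&(s<60)).astype('uint8')
ax=np.array([.5623,-.1062])
n,l,st,c=cv2.connectedComponentsWithStats(wh)
for i in range(1,n):
    w=H(*c[i],.09)[:2]-ax
    if st[i,4]>15 and .045<np.hypot(*w)<.055: print("mark",np.hypot(*w).round(4),np.degrees(np.arctan2(w[1],w[0])).round(1))
cv2.imwrite("pics/w4.png",im)
E
```

```text
[ 0.5633 -0.1047  0.3467] [0.9998 0.0205] [ 36.19903353  26.89630845 -36.45326978 103.09110621  18.94901906
  56.02926983 -96.81740046]
mark 0.0497 4.2
mark 0.05 14.0
mark 0.0501 -15.4
mark 0.0501 23.9
mark 0.0499 -25.1
mark 0.0498 33.8
mark 0.05 -34.9
mark 0.0498 43.6
mark 0.0499 -44.8
mark 0.0495 53.4
mark 0.0496 -54.6
mark 0.0498 -64.4
```

View pics/w4.png

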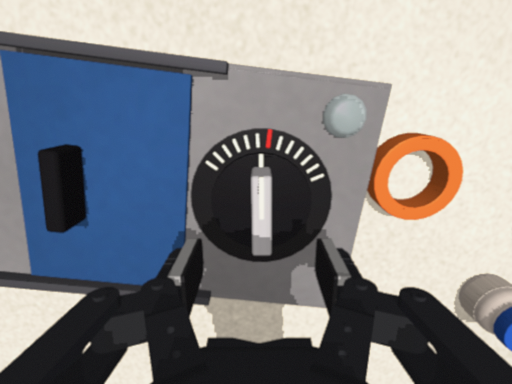

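The fingers straddle the bar symmetrically at column 261, and the bar is parallel to the tool. I'll descend gently and grip.

>>> {"name": "jog_arm", "arguments": {"deltas": [[[0.06,-0.001,0.0015,0.014,0],[0.06,0,0,0.016,0],[0.06,0,0,0.016,0],[0.06,0,0,0.014,0],[0.06,0,0,0.008,0]]]}}

```text
time_s: 4.15
ee_pos: [0.5614, -0.1063, 0.2762]
ee_rot: [[1.0, 0.02, -0.0], [0.02, -1.0, -0.0], [-0.0, 0.0, -1.0]]
contact_force: [-0.4, -0.6, -0.4]
grip_width: 0.0596
grip_force: 0.0
```

>>> {"name": "jog_arm", "arguments": {"deltas": [[[0.06,0,0,0,0],[0.06,0,0,0,0],[0.06,0,0,0,0],[0.03,0,0,0,0],[0.03,0,0,0,0]]]}}

```text
time_s: 4.57
ee_pos: [0.562, -0.106, 0.2776]
ee_rot: [[1.0, 0.021, 0.001], [0.021, -1.0, -0.0], [0.001, 0.0, -1.0]]
contact_force: [-0.0, -0.6, 0.3]
grip_width: 0.0367
grip_force: 0.0
```

>>> {"name": "jog_arm", "arguments": {"deltas": [[[0.0,0,0,0,0],[0.0,0,0,0,0],[0.0,0,0,0,0],[0.0,0,0,0,0],[0.0,0,0,0,0]]]}}

```text
time_s: 4.98
ee_pos: [0.5617, -0.1064, 0.2773]
ee_rot: [[1.0, 0.02, 0.001], [0.02, -1.0, -0.001], [0.001, 0.001, -1.0]]
contact_force: [-2.2, -0.8, 4.9]
grip_width: 0.0128
grip_force: 60.4
```

```bash
cat > s.py <<'E'
from h import *
o=bot.get_obs();R=np.array(o["ee_rot"]);y=np.degrees(np.arctan2(R[1,0],R[0,0]))
print(o["time_s"],"p",np.round(o["ee_pos"],4),"yaw",y.round(2),"dial rad",np.radians(y+5.5).round(3),"F",np.round(o["contact_force"],1),"T",np.round(o["ft_torque"],3),"grip",round(o["grip_width"],4),o["grip_force"],"q7",o["joint_pos"][6])
E
python3 s.py
```

```text
4.9833 p [ 0.5617 -0.1064  0.2773] yaw 1.17 dial rad 0.116 F [-2.2 -0.8  4.9] T [-0.226  0.361 -0.061] grip 0.0128 60.37659823894501 q7 -99.87034475341763
```

>>> {"name": "jog_arm", "arguments": {"deltas": [[[0.0,0,0,0,0.06],[0.0,0,0,0,0.07],[0.0,0,0,0,0.07],[0.0,0,0,0,0.06],[0.0,0,0,0,0.03]]]}}

```text
time_s: 5.4
ee_pos: [0.5618, -0.1059, 0.2773]
ee_rot: [[0.963, -0.269, 0.001], [-0.269, -0.963, -0.0], [0.001, 0.0, -1.0]]
contact_force: [-1.4, -0.2, 4.8]
grip_width: 0.0129
grip_force: 60.3
```

>>> {"name": "jog_arm", "arguments": {"deltas": [[[0.0,0,0,0,0],[0.0,0,0,0,0],[0.0,0,0,0,0],[0.0,0,0,0,0],[0.0,0,0,0,0]]]}}

```text
time_s: 5.82
ee_pos: [0.5618, -0.1059, 0.2773]
ee_rot: [[0.964, -0.265, 0.001], [-0.265, -0.964, -0.0], [0.001, -0.0, -1.0]]
contact_force: [-0.3, 0.3, 6.2]
grip_width: 0.0127
grip_force: 60.5
```

```bash
python3 s.py; python3 - <<'E'
from h import *
o=bot.get_obs();p=bot.snapshot("wrist");cv2.imwrite("pics/w5.png",cv2.resize(p["image"][60:320,130:390],None,fx=2.2,fy=2.2,interpolation=cv2.INTER_CUBIC))
E
```

```text
5.8167 p [ 0.5618 -0.1059  0.2773] yaw -15.38 dial rad -0.172 F [-0.3  0.3  6.2] T [0.003 0.377 0.015] grip 0.0127 60.47866344451904 q7 -114.19426156098206
```

View pics/w5.png

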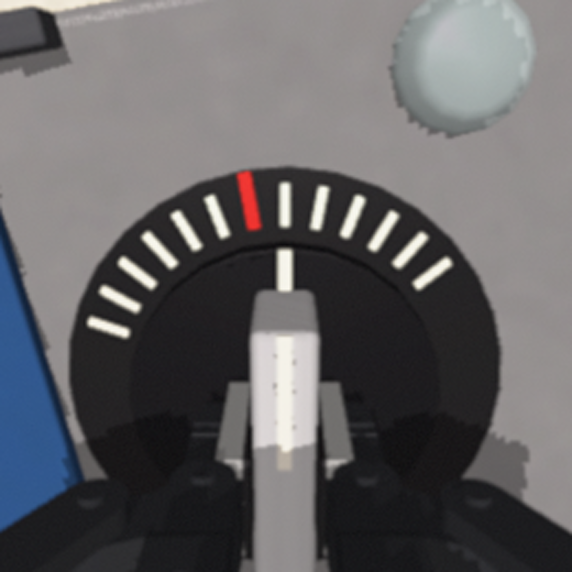

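The pointer (285,270) is exactly on the 1st right mark (285,205). J7 is heading toward its limit when turning clockwise, so after the left pause I'll regrip with the tool flipped 180°.

>>> {"name": "jog_arm", "arguments": {"deltas": [[[0.0,0,0,0,-0.06],[0.0,0,0,0,-0.09],[0.0,0,0,0,-0.1],[0.0,0,0,0,-0.1],[0.0,0,0,0,-0.1]]]}}

```text
time_s: 6.28
ee_pos: [0.5618, -0.1067, 0.2773]
ee_rot: [[0.983, 0.185, 0.001], [0.185, -0.983, -0.001], [0.0, 0.001, -1.0]]
contact_force: [-2.0, -2.9, 6.0]
grip_width: 0.0131
grip_force: 60.4
```

>>> {"name": "jog_arm", "arguments": {"deltas": [[[0.0,0,0,0,-0.05],[0.0,0,0,0,-0.02],[0.0,0,0,0,0],[0.0,0,0,0,0],[0.0,0,0,0,0]]]}}

```text
time_s: 6.7
ee_pos: [0.5618, -0.1069, 0.2774]
ee_rot: [[0.969, 0.248, 0.001], [0.248, -0.969, -0.001], [0.0, 0.001, -1.0]]
contact_force: [-1.0, -1.9, 6.2]
grip_width: 0.013
grip_force: 60.5
```

>>> {"name": "jog_arm", "arguments": {"deltas": [[[0.0,0,0,0,0],[0.0,0,0,0,0],[0.0,0,0,0,0]]]}}

```text
time_s: 6.95
ee_pos: [0.5618, -0.1068, 0.2774]
ee_rot: [[0.969, 0.248, 0.001], [0.248, -0.969, -0.001], [0.0, 0.001, -1.0]]
contact_force: [-2.3, -1.6, 6.4]
grip_width: 0.0129
grip_force: 60.5
```

```bash
python3 s.py
```

```text
6.95 p [ 0.5618 -0.1068  0.2774] yaw 14.38 dial rad 0.347 F [-2.3 -1.6  6.4] T [-0.32   0.374  0.017] grip 0.0129 60.519495606422424 q7 -88.44173896608909
```

>>> {"name": "jog_arm", "arguments": {"deltas": [[[0.06,0,0,0,0],[0.06,0,0,0,0],[0.06,0,0,-0.01,0],[0.06,0,0,-0.02,0],[0.06,0,0,-0.02,-0.1]]]}}

```text
time_s: 7.37
ee_pos: [0.5612, -0.1055, 0.3271]
ee_rot: [[0.939, 0.344, -0.002], [0.344, -0.939, 0.001], [-0.001, -0.001, -1.0]]
contact_force: [1.1, -0.7, 0.4]
grip_width: 0.0599
grip_force: 0.0
```

>>> {"name": "jog_arm", "arguments": {"deltas": [[[0.06,0,0,-0.01,-0.12],[0.06,0,0,0,-0.12],[0.06,0,0,0,-0.12],[0.06,0,0,0,-0.12],[0.06,0,0,0,-0.12]]]}}

```text
time_s: 7.78
ee_pos: [0.5616, -0.1058, 0.3375]
ee_rot: [[0.576, 0.818, 0.001], [0.818, -0.576, -0.0], [0.0, 0.001, -1.0]]
contact_force: [-0.1, -0.6, -0.5]
grip_width: 0.0601
grip_force: 0.0
```

>>> {"name": "jog_arm", "arguments": {"deltas": [[[0.06,0,0,0,-0.12],[0.06,0,0,0,-0.12],[0.06,0,0,0,-0.12],[0.06,0,0,0,-0.12],[0.06,0,0,0,-0.12]]]}}

```text
time_s: 8.2
ee_pos: [0.5616, -0.1059, 0.3373]
ee_rot: [[0.014, 1.0, 0.0], [1.0, -0.014, 0.0], [0.0, 0.0, -1.0]]
contact_force: [-0.7, 0.0, 0.4]
grip_width: 0.0598
grip_force: 0.0
```

>>> {"name": "jog_arm", "arguments": {"deltas": [[[0.06,0,0,0,-0.12],[0.06,0,0,0,-0.12],[0.06,0,0,0,-0.12],[0.06,0,0,0,-0.12],[0.06,0,0,0,-0.12]]]}}

```text
time_s: 8.62
ee_pos: [0.5616, -0.106, 0.3373]
ee_rot: [[-0.553, 0.833, 0.0], [0.833, 0.553, -0.0], [-0.0, 0.0, -1.0]]
contact_force: [0.2, 0.2, -0.8]
grip_width: 0.0602
grip_force: 0.0
```

>>> {"name": "jog_arm", "arguments": {"deltas": [[[0.06,0,0,0,-0.12],[0.06,0,0,0,-0.12],[0.06,0,0,0,-0.12],[0.06,0,0,0,-0.12],[0.06,0,0,0,-0.12]]]}}

```text
time_s: 9.03
ee_pos: [0.5616, -0.1061, 0.3373]
ee_rot: [[-0.927, 0.375, 0.0], [0.375, 0.927, -0.0], [-0.0, -0.0, -1.0]]
contact_force: [0.1, -0.2, 1.1]
grip_width: 0.0602
grip_force: 0.0
```

>>> {"name": "jog_arm", "arguments": {"deltas": [[[0.06,0,0,0,-0.12],[0.06,0,0,0,-0.12],[0.06,0,0,0,-0.12],[0.06,0,0,0,-0.12],[0.06,0,0,0,-0.12]]]}}

```text
time_s: 9.45
ee_pos: [0.5616, -0.1062, 0.3372]
ee_rot: [[-0.977, -0.214, 0.0], [-0.214, 0.977, -0.0], [-0.0, -0.0, -1.0]]
contact_force: [0.5, 0.3, 1.2]
grip_width: 0.0601
grip_force: 0.0
```

>>> {"name": "jog_arm", "arguments": {"deltas": [[[0.06,0,0,0,-0.04],[0.06,0,0,0,0],[0.06,0,0,0,0],[0.06,0,0,0,0],[0.06,0,0,0,0]]]}}

```text
time_s: 9.87
ee_pos: [0.5616, -0.106, 0.3369]
ee_rot: [[-0.969, -0.246, 0.0], [-0.246, 0.969, -0.0], [-0.0, -0.0, -1.0]]
contact_force: [-0.1, 0.0, 0.2]
grip_width: 0.0599
grip_force: 0.0
```

```bash
python3 s.py
```

```text
9.8667 p [ 0.5616 -0.106   0.3369] yaw -165.77 dial rad -2.797 F [-0.1  0.   0.2] T [-0.002  0.016  0.   ] grip 0.0599 0.0 q7 71.89711796158201
```

>>> {"name": "jog_arm", "arguments": {"deltas": [[[0.06,0,0,0.014,0],[0.06,0,0,0.016,0],[0.06,0,0,0.016,0],[0.06,0,0,0.009,0],[0.06,0,0,0.004,0]]]}}

```text
time_s: 10.28
ee_pos: [0.5606, -0.1061, 0.2748]
ee_rot: [[-0.969, -0.247, -0.004], [-0.247, 0.969, 0.001], [0.004, 0.001, -1.0]]
contact_force: [0.4, -0.6, 0.4]
grip_width: 0.0601
grip_force: 0.0
```

>>> {"name": "jog_arm", "arguments": {"deltas": [[[0.06,0,0,0,0],[0.03,0,0,0,0],[0.0,0,0,0,0],[0.0,0,0,0,0],[0.0,0,0,0,0]]]}}

```text
time_s: 10.7
ee_pos: [0.5621, -0.1067, 0.2786]
ee_rot: [[-0.969, -0.246, 0.002], [-0.246, 0.969, -0.002], [-0.001, -0.002, -1.0]]
contact_force: [-4.3, 2.2, 9.4]
grip_width: 0.0129
grip_force: 61.7
```

>>> {"name": "jog_arm", "arguments": {"deltas": [[[0.0,0,0,0,0],[0.0,0,0,0,0],[0.0,0,0,0,0]]]}}

```text
time_s: 10.95
ee_pos: [0.562, -0.1066, 0.2786]
ee_rot: [[-0.969, -0.246, 0.001], [-0.246, 0.969, -0.001], [-0.001, -0.002, -1.0]]
contact_force: [-0.5, -3.1, 5.7]
grip_width: 0.0129
grip_force: 61.1
```

```bash
sed -i 's/np.radians(y+5.5)/np.radians((y+5.5+90)%180-90)/' s.py; python3 s.py
```

```text
10.95 p [ 0.562  -0.1066  0.2786] yaw -165.77 dial rad 0.344 F [-0.5 -3.1  5.7] T [-0.521  0.142  0.07 ] grip 0.0129 61.128090620040894 q7 69.39466680479028
```

Gripped again. Next I'll turn right to about -0.46, which is short of any possible stop.

>>> {"name": "jog_arm", "arguments": {"deltas": [[[0.0,0,0,0,0.06],[0.0,0,0,0,0.09],[0.0,0,0,0,0.1],[0.0,0,0,0,0.1],[0.0,0,0,0,0.1]]]}}

```text
time_s: 11.37
ee_pos: [0.562, -0.106, 0.2786]
ee_rot: [[-0.979, 0.204, 0.002], [0.204, 0.979, -0.0], [-0.002, 0.0, -1.0]]
contact_force: [-0.4, -0.9, 4.4]
grip_width: 0.0129
grip_force: 61.0
```

>>> {"name": "jog_arm", "arguments": {"deltas": [[[0.0,0,0,0,0.1],[0.0,0,0,0,0.1],[0.0,0,0,0,0.08],[0.0,0,0,0,0.05],[0.0,0,0,0,0.02]]]}}

```text
time_s: 11.78
ee_pos: [0.5621, -0.1056, 0.2786]
ee_rot: [[-0.851, 0.525, 0.002], [0.525, 0.851, 0.0], [-0.002, 0.001, -1.0]]
contact_force: [1.8, 0.1, 4.2]
grip_width: 0.013
grip_force: 60.7
```

>>> {"name": "jog_arm", "arguments": {"deltas": [[[0.0,0,0,0,0],[0.0,0,0,0,0],[0.0,0,0,0,0]]]}}

```text
time_s: 12.03
ee_pos: [0.5622, -0.1056, 0.2786]
ee_rot: [[-0.853, 0.522, 0.002], [0.522, 0.853, 0.001], [-0.001, 0.001, -1.0]]
contact_force: [0.5, -0.1, 7.7]
grip_width: 0.0125
grip_force: 61.2
```

```bash
python3 s.py
```

```text
12.0333 p [ 0.5622 -0.1056  0.2786] yaw 148.54 dial rad -0.453 F [ 0.5 -0.1  7.7] T [ 0.051 -0.15  -0.088] grip 0.0125 61.20700478553772 q7 28.21152496753515
```

>>> {"name": "jog_arm", "arguments": {"deltas": [[[0.0,0,0,0,0.01],[0.0,0,0,0,0.01],[0.0,0,0,0,0.01],[0.0,0,0,0,0.01],[0.0,0,0,0,0.01]]]}}

```text
time_s: 12.45
ee_pos: [0.5622, -0.1055, 0.2786]
ee_rot: [[-0.826, 0.564, 0.002], [0.564, 0.826, 0.001], [-0.001, 0.002, -1.0]]
contact_force: [0.9, 0.6, 6.1]
grip_width: 0.0128
grip_force: 61.2
```

```bash
python3 s.py
```

```text
12.45 p [ 0.5622 -0.1055  0.2786] yaw 145.67 dial rad -0.503 F [0.9 0.6 6.1] T [ 0.07  -0.164  0.084] grip 0.0128 61.23610854148865 q7 25.658132511194996
```

>>> {"name": "jog_arm", "arguments": {"deltas": [[[0.0,0,0,0,0.01],[0.0,0,0,0,0.01],[0.0,0,0,0,0.01]]]}}

```text
time_s: 12.7
ee_pos: [0.5622, -0.1055, 0.2786]
ee_rot: [[-0.808, 0.588, 0.002], [0.588, 0.808, 0.001], [-0.001, 0.002, -1.0]]
contact_force: [1.6, 1.0, 7.7]
grip_width: 0.0127
grip_force: 61.2
```

```bash
python3 s.py
```

```text
12.7 p [ 0.5622 -0.1055  0.2786] yaw 143.95 dial rad -0.533 F [1.6 1.  7.7] T [ 0.064 -0.193  0.047] grip 0.0127 61.21402859687805 q7 24.133197926842744
```

>>> {"name": "jog_arm", "arguments": {"deltas": [[[0.0,0,0,0,0.01],[0.0,0,0,0,0.01],[0.0,0,0,0,0.01]]]}}

```text
time_s: 12.95
ee_pos: [0.5623, -0.1055, 0.2786]
ee_rot: [[-0.791, 0.612, 0.002], [0.612, 0.791, 0.001], [-0.001, 0.002, -1.0]]
contact_force: [1.4, -0.2, 6.1]
grip_width: 0.0127
grip_force: 61.2
```

```bash
python3 s.py
```

```text
12.95 p [ 0.5623 -0.1055  0.2786] yaw 142.23 dial rad -0.563 F [ 1.4 -0.2  6.1] T [ 0.113 -0.21   0.104] grip 0.0127 61.196497678756714 q7 22.613515298753573
```

>>> {"name": "jog_arm", "arguments": {"deltas": [[[0.0,0,0,0,0.01],[0.0,0,0,0,0.01]]]}}

```text
time_s: 13.12
ee_pos: [0.5623, -0.1055, 0.2786]
ee_rot: [[-0.778, 0.628, 0.002], [0.628, 0.778, 0.001], [-0.001, 0.002, -1.0]]
contact_force: [0.5, 1.0, 6.9]
grip_width: 0.0124
grip_force: 61.2
```

```bash
python3 s.py
```

```text
13.1167 p [ 0.5623 -0.1055  0.2786] yaw 141.09 dial rad -0.583 F [0.5 1.  6.9] T [ 0.115 -0.274  0.067] grip 0.0124 61.18396282196045 q7 21.5972020488839
```

>>> {"name": "jog_arm", "arguments": {"deltas": [[[0.0,0,0,0,0.01],[0.0,0,0,0,0.01],[0.0,0,0,0,0.01]]]}}

```text
time_s: 13.37
ee_pos: [0.5623, -0.1054, 0.2786]
ee_rot: [[-0.759, 0.651, 0.002], [0.651, 0.759, 0.001], [-0.001, 0.002, -1.0]]
contact_force: [2.0, 0.2, 6.8]
grip_width: 0.0128
grip_force: 61.2
```

```bash
python3 s.py
```

```text
13.3667 p [ 0.5623 -0.1054  0.2786] yaw 139.4 dial rad -0.613 F [2.  0.2 6.8] T [ 0.011 -0.29   0.193] grip 0.0128 61.20515584945679 q7 20.093294150711834
```

>>> {"name": "jog_arm", "arguments": {"deltas": [[[0.0,0,0,0,0.005],[0.0,0,0,0,0]]]}}

```text
time_s: 13.53
ee_pos: [0.5623, -0.1054, 0.2786]
ee_rot: [[-0.756, 0.654, 0.002], [0.654, 0.756, 0.001], [-0.001, 0.002, -1.0]]
contact_force: [0.5, -0.2, 6.4]
grip_width: 0.0128
grip_force: 61.2
```

```bash
python3 s.py
```

```text
13.5333 p [ 0.5623 -0.1054  0.2786] yaw 139.12 dial rad -0.617 F [ 0.5 -0.2  6.4] T [ 0.144 -0.258  0.156] grip 0.0128 61.16447925567627 q7 19.850295547394747
```

>>> {"name": "jog_arm", "arguments": {"deltas": [[[0.0,0,0,0,0.01],[0.0,0,0,0,0]]]}}

```text
time_s: 13.7
ee_pos: [0.5623, -0.1054, 0.2786]
ee_rot: [[-0.75, 0.662, 0.002], [0.662, 0.75, 0.001], [-0.001, 0.002, -1.0]]
contact_force: [1.3, -0.4, 5.9]
grip_width: 0.0128
grip_force: 61.2
```

```bash
python3 s.py
```

```text
13.7 p [ 0.5623 -0.1054  0.2786] yaw 138.55 dial rad -0.627 F [ 1.3 -0.4  5.9] T [ 0.031 -0.328  0.188] grip 0.0128 61.16502285003662 q7 19.338668989358048
```

>>> {"name": "jog_arm", "arguments": {"deltas": [[[0.0,0,0,0,0.01],[0.0,0,0,0,0],[0.0,0,0,0,0]]]}}

```text
time_s: 13.95
ee_pos: [0.5623, -0.1054, 0.2786]
ee_rot: [[-0.743, 0.669, 0.002], [0.669, 0.743, 0.001], [-0.001, 0.002, -1.0]]
contact_force: [0.8, 0.6, 5.8]
grip_width: 0.0132
grip_force: 61.2
```

```bash
python3 s.py
```

```text
13.95 p [ 0.5623 -0.1054  0.2786] yaw 138.0 dial rad -0.637 F [0.8 0.6 5.8] T [ 0.041 -0.329  0.213] grip 0.0132 61.17815852165222 q7 18.856045203273005
```

>>> {"name": "jog_arm", "arguments": {"deltas": [[[0.0,0,0,0,0.015],[0.0,0,0,0,0],[0.0,0,0,0,0]]]}}

```text
time_s: 14.2
ee_pos: [0.5623, -0.1053, 0.2786]
ee_rot: [[-0.733, 0.68, 0.003], [0.68, 0.733, 0.001], [-0.001, 0.002, -1.0]]
contact_force: [0.9, 1.3, 6.0]
grip_width: 0.0128
grip_force: 61.2
```

```bash
python3 s.py
```

```text
14.2 p [ 0.5623 -0.1053  0.2786] yaw 137.16 dial rad -0.652 F [0.9 1.3 6. ] T [ 0.03  -0.351  0.352] grip 0.0128 61.188533306121826 q7 18.104078120478572
```

The stop is found: about 0.29 N m, or roughly 10 N. I'll hold briefly, relax most of the press so the dial doesn't spring away, then release and lift.

>>> {"name": "jog_arm", "arguments": {"deltas": [[[0.0,0,0,0,0],[0.0,0,0,0,0],[0.0,0,0,0,-0.01],[0.0,0,0,0,-0.005],[0.0,0,0,0,0]]]}}

```text
time_s: 14.62
ee_pos: [0.5623, -0.1054, 0.2786]
ee_rot: [[-0.743, 0.669, 0.002], [0.669, 0.743, 0.001], [-0.001, 0.002, -1.0]]
contact_force: [0.6, 0.7, 6.4]
grip_width: 0.0129
grip_force: 61.2
```

```bash
python3 s.py
```

```text
14.6167 p [ 0.5623 -0.1054  0.2786] yaw 138.02 dial rad -0.637 F [0.6 0.7 6.4] T [ 0.02  -0.286  0.288] grip 0.0129 61.24990224838257 q7 18.873074600054053
```

>>> {"name": "jog_arm", "arguments": {"deltas": [[[0.0,0,0,0,0],[0.0,0,0,0,0]]]}}

```text
time_s: 14.78
ee_pos: [0.5623, -0.1053, 0.2786]
ee_rot: [[-0.743, 0.669, 0.003], [0.669, 0.743, 0.001], [-0.001, 0.002, -1.0]]
contact_force: [1.6, 0.8, 6.2]
grip_width: 0.0131
grip_force: 61.2
```

```bash
python3 s.py; python3 - <<'E'
from h import *
o=bot.get_obs();p=bot.snapshot("wrist");cv2.imwrite("pics/w6.png",cv2.resize(p["image"][60:320,130:390],None,fx=2.2,fy=2.2,interpolation=cv2.INTER_CUBIC))
E
```

```text
14.7833 p [ 0.5623 -0.1053  0.2786] yaw 138.02 dial rad -0.637 F [1.6 0.8 6.2] T [ 0.069 -0.268  0.307] grip 0.0131 61.24357223510742 q7 18.86306812962589
```

View pics/w6.png

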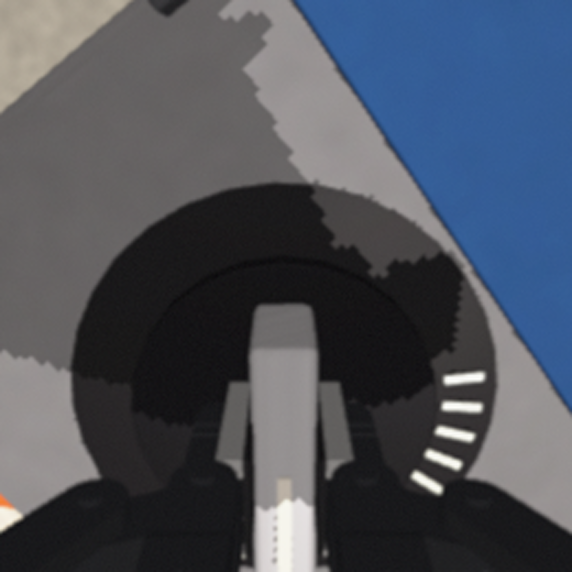

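>>> {"name": "jog_arm", "arguments": {"deltas": [[[0.0,0,0,0,-0.01],[0.0,0,0,0,0],[0.0,0,0,0,0],[0.0,0,0,0,0]]]}}

```text
time_s: 15.17
ee_pos: [0.5623, -0.1054, 0.2786]
ee_rot: [[-0.75, 0.662, 0.002], [0.662, 0.75, 0.001], [-0.001, 0.002, -1.0]]
contact_force: [1.8, 0.8, 6.5]
grip_width: 0.0126
grip_force: 61.2
```

```bash
python3 s.py
```

```text
15.1667 p [ 0.5623 -0.1054  0.2786] yaw 138.58 dial rad -0.627 F [1.8 0.8 6.5] T [ 0.035 -0.316  0.293] grip 0.0126 61.2376606464386 q7 19.365164595730835
```

>>> {"name": "jog_arm", "arguments": {"deltas": [[[0.0,0,0,0,-0.01],[0.0,0,0,0,-0.005],[0.0,0,0,0,0],[0.0,0,0,0,0]]]}}

```text
time_s: 15.5
ee_pos: [0.5623, -0.1054, 0.2786]
ee_rot: [[-0.76, 0.65, 0.002], [0.65, 0.76, 0.001], [-0.001, 0.002, -1.0]]
contact_force: [1.3, 0.8, 6.4]
grip_width: 0.013
grip_force: 61.2
```

```bash
python3 s.py
```

```text
15.5 p [ 0.5623 -0.1054  0.2786] yaw 139.42 dial rad -0.612 F [1.3 0.8 6.4] T [ 0.076 -0.252  0.228] grip 0.013 61.21752977371216 q7 20.11520477925482
```

>>> {"name": "jog_arm", "arguments": {"deltas": [[[0.0,0,0,0,0],[0.0,0,0,0,0],[0.0,0,0,0,0],[0.0,0,0,0,0]]]}}

```text
time_s: 15.83
ee_pos: [0.5623, -0.1054, 0.2786]
ee_rot: [[-0.76, 0.65, 0.002], [0.65, 0.76, 0.001], [-0.001, 0.002, -1.0]]
contact_force: [2.7, 0.3, 6.6]
grip_width: 0.0128
grip_force: 61.2
```

```bash
python3 s.py
```

```text
15.8333 p [ 0.5623 -0.1054  0.2786] yaw 139.42 dial rad -0.612 F [2.7 0.3 6.6] T [ 0.05  -0.276  0.233] grip 0.0128 61.21466875076294 q7 20.115253615572076
```

>>> {"name": "jog_arm", "arguments": {"deltas": [[[0.0,0,0,0,-0.005],[0.0,0,0,0,-0.005],[0.0,0,0,0,0],[0.0,0,0,0,0]]]}}

```text
time_s: 16.17
ee_pos: [0.5623, -0.1054, 0.2786]
ee_rot: [[-0.766, 0.643, 0.002], [0.643, 0.766, 0.001], [-0.001, 0.002, -1.0]]
contact_force: [1.6, 0.7, 6.9]
grip_width: 0.0128
grip_force: 61.2
```

```bash
python3 s.py
```

```text
16.1667 p [ 0.5623 -0.1054  0.2786] yaw 139.99 dial rad -0.602 F [1.6 0.7 6.9] T [ 0.104 -0.235  0.058] grip 0.0128 61.209601163864136 q7 20.618016847942474
```

>>> {"name": "jog_arm", "arguments": {"deltas": [[[0.02,0,0,0,0],[0.06,0,0,0,0],[0.06,0,0,0,0],[0.06,0,0,-0.01,0],[0.06,0,0,-0.02,0]]]}}

```text
time_s: 16.58
ee_pos: [0.5603, -0.1063, 0.3061]
ee_rot: [[-0.765, 0.645, -0.005], [0.645, 0.765, 0.001], [0.004, -0.002, -1.0]]
contact_force: [0.3, 0.0, 0.2]
grip_width: 0.0598
grip_force: 0.0
```

>>> {"name": "jog_arm", "arguments": {"deltas": [[[0.06,0,0,-0.02,-0.05],[0.06,0,0,-0.01,-0.11],[0.06,0,0,0,-0.11],[0.06,0,0,0,-0.11],[0.06,0,0,0,-0.11]]]}}

```text
time_s: 17.0
ee_pos: [0.5615, -0.1061, 0.3386]
ee_rot: [[-0.979, 0.204, 0.0], [0.204, 0.979, -0.001], [-0.001, -0.001, -1.0]]
contact_force: [-0.4, 0.5, 0.2]
grip_width: 0.0598
grip_force: 0.0
```

>>> {"name": "jog_arm", "arguments": {"deltas": [[[0.06,0,0,0,-0.11],[0.06,0,0,0,-0.01],[0.06,0,0,0,0],[0.06,0,0,0,0],[0.06,0,0,0,0]]]}}

```text
time_s: 17.42
ee_pos: [0.5615, -0.106, 0.3379]
ee_rot: [[-0.996, 0.093, 0.0], [0.093, 0.996, -0.0], [-0.0, -0.0, -1.0]]
contact_force: [0.9, 0.9, 0.6]
grip_width: 0.0601
grip_force: 0.0
```

```bash
python3 s.py; python3 - <<'E'
from h import *
o=bot.get_obs();p=bot.snapshot("wrist");cv2.imwrite("pics/w7.png",p["image"])
E
```

```text
17.4167 p [ 0.5615 -0.106   0.3379] yaw 174.68 dial rad 0.003 F [0.9 0.9 0.6] T [-0.029  0.052 -0.022] grip 0.0601 0.0 q7 54.162380458699396
```

View pics/w7.png

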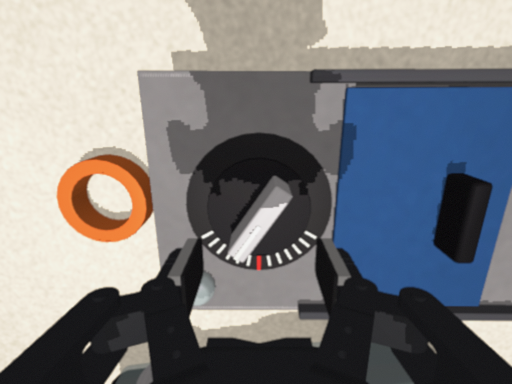

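The dial stayed near its stop: the bar points to about the 3.5th mark right, from (285,185) to (238,258). Red zero is at (259,263), the tape and lens haven't moved, and the cover grip is at (463,218). I'll move to the cover grip.

>>> {"name": "jog_arm", "arguments": {"deltas": [[[0.06,-0.001,0.02,0,0],[0.06,0,0.035,0,0],[0.06,0,0.035,0,0],[0.06,0,0.035,0,0],[0.06,0,0.02,0,0]]]}}

```text
time_s: 17.88
ee_pos: [0.5752, 0.0426, 0.3385]
ee_rot: [[-0.996, 0.088, 0.001], [0.088, 0.996, 0.002], [-0.001, 0.002, -1.0]]
contact_force: [0.2, -0.6, 0.5]
grip_width: 0.0599
grip_force: 0.0
```

>>> {"name": "jog_arm", "arguments": {"deltas": [[[0.06,0,0,0,0],[0.06,0,0,0,0],[0.06,0,0,0,0],[0.06,0,0,0,0]]]}}

```text
time_s: 18.22
ee_pos: [0.5759, 0.0367, 0.3374]
ee_rot: [[-0.996, 0.093, -0.0], [0.093, 0.996, -0.001], [0.0, -0.001, -1.0]]
contact_force: [0.8, 0.0, 1.6]
grip_width: 0.0596
grip_force: 0.0
```

```bash
python3 s.py; python3 - <<'E'
from h import *
o=bot.get_obs();p=bot.snapshot("wrist");cv2.imwrite("pics/w8.png",p["image"])
E
```

```text
18.2167 p [0.5759 0.0367 0.3374] yaw 174.65 dial rad 0.003 F [0.8 0.  1.6] T [-0.01   0.031 -0.012] grip 0.0596 0.0 q7 40.69127486908561
```

View pics/w8.png

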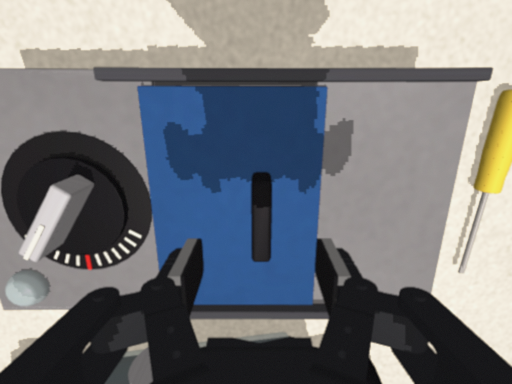

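The grip is centred between the fingers at (261,218) and parallel to them. I'll descend, grip, and make a gentle test pull.

>>> {"name": "jog_arm", "arguments": {"deltas": [[[0.06,0,0.001,0.014,0],[0.06,0,0,0.016,0],[0.06,0,0,0.016,0],[0.06,0,0,0.009,0],[0.06,0,0,0.004,0]]]}}

```text
time_s: 18.68
ee_pos: [0.5749, 0.0387, 0.2758]
ee_rot: [[-0.996, 0.091, -0.004], [0.091, 0.996, -0.0], [0.004, -0.001, -1.0]]
contact_force: [0.7, -0.0, 0.5]
grip_width: 0.0601
grip_force: 0.0
```

>>> {"name": "jog_arm", "arguments": {"deltas": [[[0.06,0,0,0,0],[0.03,0,0,0,0],[0.0,0,0,0,0],[0.0,0,0,0,0],[0.0,0,0,0,0]]]}}

```text
time_s: 19.1
ee_pos: [0.5761, 0.0392, 0.2796]
ee_rot: [[-0.996, 0.091, 0.001], [0.091, 0.996, -0.001], [-0.001, -0.001, -1.0]]
contact_force: [-6.2, -0.5, 6.6]
grip_width: 0.0126
grip_force: 60.8
```

>>> {"name": "jog_arm", "arguments": {"deltas": [[[0.0,0,0,0,0],[0.0,0,0,0,0]]]}}

```text
time_s: 19.27
ee_pos: [0.5761, 0.0392, 0.2796]
ee_rot: [[-0.996, 0.091, 0.001], [0.091, 0.996, -0.001], [-0.001, -0.0, -1.0]]
contact_force: [-1.9, -1.0, 6.7]
grip_width: 0.0131
grip_force: 60.2
```

>>> {"name": "jog_arm", "arguments": {"deltas": [[[0.0,0,0.001,0,0],[0.0,0,0.001,0,0],[0.0,0,0.001,0,0]]]}}

```text
time_s: 19.52
ee_pos: [0.5764, 0.0414, 0.2796]
ee_rot: [[-0.996, 0.092, 0.001], [0.092, 0.996, -0.002], [-0.001, -0.002, -1.0]]
contact_force: [-1.5, -3.9, 8.1]
grip_width: 0.0128
grip_force: 60.5
```

```bash
python3 s.py
```

```text
19.5167 p [0.5764 0.0414 0.2796] yaw 174.73 dial rad 0.004 F [-1.5 -3.9  8.1] T [-0.74   0.464 -0.099] grip 0.0128 60.53097724914551 q7 37.64898656683866
```

Only friction so far, about 4 N. I'll pull 2 mm more as a check.

>>> {"name": "jog_arm", "arguments": {"deltas": [[[0.0,0,0.001,0,0],[0.0,0,0.001,0,0]]]}}

```text
time_s: 19.68
ee_pos: [0.5765, 0.0434, 0.2796]
ee_rot: [[-0.996, 0.092, 0.001], [0.092, 0.996, -0.002], [-0.001, -0.002, -1.0]]
contact_force: [-2.3, -4.8, 8.1]
grip_width: 0.0127
grip_force: 60.5
```

>>> {"name": "jog_arm", "arguments": {"deltas": [[[0.0,0,0.005,0,0],[0.0,0,0.01,0,0],[0.0,0,0.012,0,0],[0.0,0,0.012,0,0],[0.0,0,0.012,0,0]]]}}

```text
time_s: 20.1
ee_pos: [0.5814, 0.0942, 0.2796]
ee_rot: [[-0.996, 0.092, 0.001], [0.092, 0.996, -0.003], [-0.001, -0.003, -1.0]]
contact_force: [-1.7, -5.9, 7.6]
grip_width: 0.0124
grip_force: 60.5
```

>>> {"name": "jog_arm", "arguments": {"deltas": [[[0.0,0,0.012,0,0],[0.0,0,0.012,0,0],[0.0,0,0.008,0,0],[0.0,0,0.004,0,0],[0.0,0,0.002,0,0]]]}}

```text
time_s: 20.52
ee_pos: [0.5849, 0.1329, 0.2796]
ee_rot: [[-0.996, 0.091, 0.002], [0.091, 0.996, -0.001], [-0.002, -0.001, -1.0]]
contact_force: [-0.7, -3.5, 8.0]
grip_width: 0.0124
grip_force: 60.6
```

>>> {"name": "jog_arm", "arguments": {"deltas": [[[0.0,0,0.002,0,0],[0.0,0,0.002,0,0],[0.0,0,0,0,0],[0.0,0,0,0,0]]]}}

```text
time_s: 20.85
ee_pos: [0.5853, 0.1365, 0.2796]
ee_rot: [[-0.996, 0.091, 0.002], [0.091, 0.996, -0.001], [-0.002, -0.001, -1.0]]
contact_force: [-1.4, -2.6, 5.4]
grip_width: 0.0127
grip_force: 60.4
```

```bash
python3 s.py
```

```text
20.85 p [0.5853 0.1365 0.2796] yaw 174.75 dial rad 0.004 F [-1.4 -2.6  5.4] T [-0.544  0.103 -0.071] grip 0.0127 60.35762071609497 q7 29.98332276742793
```

About 97.7 mm open. I'll release and lift clear.

>>> {"name": "jog_arm", "arguments": {"deltas": [[[0.03,0,0,0,0],[0.06,0,0,0,0],[0.06,0,0,0,0],[0.06,0,0,-0.01,0],[0.06,0,0,-0.02,0]]]}}

```text
time_s: 21.27
ee_pos: [0.5838, 0.1364, 0.3071]
ee_rot: [[-0.996, 0.09, -0.004], [0.09, 0.996, -0.001], [0.004, -0.001, -1.0]]
contact_force: [0.3, -0.5, 0.2]
grip_width: 0.0598
grip_force: 0.0
```

>>> {"name": "jog_arm", "arguments": {"deltas": [[[0.06,0,0,-0.02,0],[0.06,0,0,-0.02,0],[0.06,0,0,-0.01,0],[0.06,0,0,0,0],[0.06,0,0,0,0]]]}}

```text
time_s: 21.68
ee_pos: [0.5847, 0.1368, 0.3589]
ee_rot: [[-0.996, 0.091, 0.001], [0.091, 0.996, -0.0], [-0.001, -0.0, -1.0]]
contact_force: [0.5, -0.3, -0.3]
grip_width: 0.0601
grip_force: 0.0
```

>>> {"name": "jog_arm", "arguments": {"deltas": [[[0.06,0,0,0,0],[0.06,0,0,0,0],[0.06,0,0,0,0],[0.06,0,0,0,0]]]}}

```text
time_s: 22.02
ee_pos: [0.5845, 0.1367, 0.3579]
ee_rot: [[-0.996, 0.091, -0.001], [0.091, 0.996, -0.0], [0.001, -0.0, -1.0]]
contact_force: [-0.5, 0.5, 0.1]
grip_width: 0.0597
grip_force: 0.0
```

```bash
python3 s.py; python3 - <<'E'
from h import *
o=bot.get_obs();p=bot.snapshot("wrist");im=p["image"]
v=cv2.cvtColor(im,cv2.COLOR_BGR2HSV);m=((v[...,0]>95)&(v[...,0]<125)&(v[...,1]>150)).astype('uint8')
n,l,s,c=cv2.connectedComponentsWithStats(m);i=1+np.argmax(s[1:,4]);print(s[i],c[i])
ax=np.array([.5623,-.1062]);ys=np.array([.0958,.9954])
for u in (s[i][0],s[i][0]+s[i][2]): print("cover edge safe y",((hit(p,(u,150),.097,o)[:2]-ax)@ys-.115).round(4))
E
```

```text
22.0167 p [0.5845 0.1367 0.3579] yaw 174.81 dial rad 0.005 F [-0.5  0.5  0.1] T [-0.057  0.003  0.007] grip 0.0597 0.0 q7 33.335363564629326
[  147    89   171   202 27834] [235.71243803 180.48800029]
cover edge safe y 0.0399
cover edge safe y 0.1759
```

```bash
python3 -c "
from rig import bot
print(bot.close_job())"
```

```text
the job is handed in; nothing more can be done
None
```

I ran the dial sequence, slid the cover about 98 mm open and handed the job in at 22 s; no verdict came back. The press on the stop read about 10 N at most (limit 18 N), but uneven torque readings mean the true peak could have been nearer the limit.

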